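# Find the stamped dish crate and send it to dispatch

## Task

Two like crates of culture dishes stand either side of the taped dispatch lane, and only one is stamped underneath. First the crate on the robot's left, then the one on its right: push its grip bar towards the robot until the crate is tipped up to about 70 degrees and its underside faces the front, keep it there about a second without letting it go over, and lower it gently back flat, never dropping it. Then push the stamped crate along the bench until it stands wholly between the two tape lines; lift nothing, leave the other crate in its place, and do not disturb the dishes, jar and bottle around.

Things in the scene. Friction and masses are not known exactly. Their poses are not given: they have to be found in the camera images.
- crate_stamped: Grey open crate of amber dishes (fixed in it), 750 g, weighted base; 120 mm along its x, 160 along y, walls 65. Origin: centre of its underside, z up. Pulled by its bar towards its -x (to the robot) it tips about its near lower edge (x = -60 mm), hardly sliding; it falls back by itself below 80 degrees, goes over beyond. Stamped: black ring and cross below.
- crate_plain: Grey open crate of amber dishes (fixed in it), 750 g, weighted base; 120 mm along its x, 160 along y, walls 65. Origin: centre of its underside, z up. Pulled by its bar towards its -x (to the robot) it tips about its near lower edge (x = -60 mm), hardly sliding; it falls back by itself below 80 degrees, goes over beyond. Blank underside.
- crate_stamped_bar (a point): Middle of the stamped crate's fixed steel grip bar: axis 146 mm above the underside at the crate's x = 0, along its y, 8 mm thick, 72 mm long, free below, on two 8 mm posts at y = +-32 mm. Either crate may be the left (+y) one; outside they look alike. The stamp is a black ring 76 mm across with a cross in it.
- crate_plain_bar (a point): Middle of the plain crate's fixed steel grip bar: axis 146 mm above the underside at the crate's x = 0, along its y, 8 mm thick, 72 mm long, free below, on two 8 mm posts at y = +-32 mm.
- lane: Dispatch lane on the bench between the crates: a flat grey strip 360 mm along its x and 230 mm wide along its y, bounded on both sides by 12 mm wide black tape lines that run along x, all flush (nothing to catch on). Origin at its centre at bench height; fixed.
- corner0 (a point): Lower corner of the stamped crate at its x = 60 mm, y = 80 mm, on the underside.
- corner1 (a point): Lower corner of the stamped crate at its x = 60 mm, y = -80 mm, on the underside.
- corner2 (a point): Lower corner of the stamped crate at its x = -60 mm, y = -80 mm, on the underside.
- corner3 (a point): Lower corner of the stamped crate at its x = -60 mm, y = 80 mm, on the underside.
- dishes: Loose stack of four culture dishes, 92 mm across, 60 mm high, to be left alone. Origin at the centre of its underside.
- jar: Loose white sample jar with a lid, 60 mm across, 90 mm high, to be left alone. Origin at the centre of its underside.
- reagent: Loose amber bottle, 66 mm across, 150 mm high, beyond the lane, to be left alone. Origin at the centre of its underside.

How it is judged:
By the outcome, as a careful person would: the job done as asked, in the order asked, and still so for the second after the job is handed in, with the robot touching nothing.
It also fails if it takes over 72 s, if anything falls off the work surface, if the arm or the gripper's body presses on something with over 40 N, if the wrist force passes 120 N, or if a joint passes its speed limit or range.

## Robot

A 6-joint arm with a two-finger parallel gripper is mounted at the origin on the work surface. World frame = base frame: x ahead of the robot, y to its left, z up, the work surface at z = 0. Lengths are in m, angles in rad, forces in N, time in s.
With the tool pointing down it reaches from about 0.325 to 0.9 m from the base axis. Payload 6.1 kg.
Tool frame: the origin (TCP) lies between the finger pads; the fingertips stand 22 mm ahead of it and the grasp point (between the pads) lies 3 mm ahead of it; x points along the fingers, y is the direction in which the jaws open and shut, and the axes are right-handed (so a half turn about x gives the same grasp; the last joint's range is limited). The gripper opens to 85 mm and grips with 20 to 120 N. Pads are 22 mm wide; open, the fingers measure 114 mm over their backs; the gripper's body (76 mm by 85 mm) begins 54 mm behind the grasp point. The pads swing forward as they close: fully open they stand 13 mm farther back than shut.
Start: joints at [-1.26, 0.22, 1.526, -0, 1.395, -0.126], TCP at [0.264, -0.566, 0.253] pointing down, gripper open.
Joint ranges: [-2.98, 2.98], [-0.91, 2.08], [0.09, 2.57], [-1.24, 4.39], [0.2, 2.65], [-2.68, 2.68]. Speed limits (rad/s): [2.57, 2.57, 3.01, 3.14, 3.14, 3.14].

## Interface

Orientations are given as a 3x3 rotation matrix whose columns are the frame's x, y, z axes.
In Python, from workcell import bot gives the robot as it stands.
- The arm moves only by the tool apply_moves, never from a script. Its arguments are lists of equal length, an entry for each row: "xyz": the shift along the tool's x, y, z in mm, a list of three; "roll": the turn about the tool's x in degrees. A call has 1 to 12 rows; each row is the pose to reach, as a shift and turn from the pose measured when the call began, along the tool's axes at that moment; what a row does not reach only later rows make up. A row lasts 1/12 s, in which the tool goes at most 41.7 mm and 7.16 degrees, less where a joint would pass 70% of its speed; a pose out of reach is approached as far as the arm can. A call with a gripper value outside its range is refused whole. "grip" is the finger opening in mm, from 0 to 85.4, set as the call begins (left out, the last holds). The fingers move at their own pace and stop on an object; the grip force is fixed at half the most. Time passes only in rows, so rows that repeat a pose let the fingers close. It gives the time, the measured TCP pose, the force and the opening at its end, in the units of the state.
- bot.get_obs(): the state, without advancing time (a new reading comes with each control period).
- bot.get_image(name): name is "scene" or "top" or "wrist"; returns a dict with "pixels" (480x640x3 uint8, red, green, blue), "depth" (480x640 float32, m along the optical axis (not along the pixel's ray), 0 where there is no reading), "K" (3x3 intrinsics, pixels), "camera_from_world" (4x4, takes a point from world to camera coordinates). Camera axes: x right, y down, z forward; pixel columns grow to the right and rows downward; lengths in m; the calibration is good to about 2 mm. A picture is of the moment at which its call begins.
- bot.hand_in(): hands the job in, once; it reports no verdict.
Trained networks look in a picture, given as the dict that the camera call returned (one of the last four; its "shot" number tells which), for a name from the list of things; names that differ only in an ending like _2 or _b are one class to them, and where a whole thing is asked for, a point or a joint stands for the part that bears it (a point fixed in the world has none). Each returns a list of dicts, best first, with "p" (0 to 1); they miss things now and then, are a little off and sometimes report something else, mostly with a low value. They report only what shows in the picture. A call takes as long as a camera call.
- bot.outline_of(picture, thing): "mask" (480x640 bool, what is visible of it) and "xy" ([column, row] in pixels, amid what is visible of it).
The state is a dict: "t": time; "joints": joint angles; "joint_vel": joint speeds; "joint_torque": joint torques, N m; "tool_pos": TCP position; "eef_rot": TCP orientation; "force": force on the tool from outside, world axes, zero at the start; "torque": the same for the moment, N m; "grip_width": finger opening in m.
Only numpy, scipy, OpenCV 4.12 (cv2) and the standard library are available. Lean on these libraries where they do the work, as an engineer would, in place of code of your own. Each camera call takes 0.05 s, during which the arm holds its last target. There are 200 camera calls.

## Working session

There is one attempt and no reset: what is moved stays moved. The work goes in short steps, Python scripts to look and compute and a tool call to move; the robot and the scene stay as the last step left them, time stands still between calls to the robot, and variables do not carry over. Pictures are saved under pics/ and viewed, about 8 in all and at most 12, crops included, and the job is handed in when it is done.

Besides the shell and the picture viewer there is one more tool, called after "Call:" by a JSON object that holds its "name" and its "arguments", one argument or row to a line. apply_moves: Moves the arm, as the interface text tells. Its arguments: {"type":"object","properties":{"xyz":{"type":"array","items":{"type":"array","items":{"type":"number"}}},"roll":{"type":"array","items":{"type":"number"}},"grip":{"type":"number"}},"required":["xyz","roll"]}

```bash
mkdir -p pics; ls; cat > h.py <<'E'
import numpy as np, cv2
from workcell import bot
def pts(im,mask=None):
    K=im["K"];d=im["depth"];v,u=np.indices(d.shape)
    c=np.stack([(u-K[0,2])/K[0,0]*d,(v-K[1,2])/K[1,1]*d,d],-1)
    T=np.linalg.inv(im["camera_from_world"])
    w=c@T[:3,:3].T+T[:3,3]
    ok=d>0
    if mask is not None: ok&=mask
    return w[ok]
def save(im,n): cv2.imwrite(f"pics/{n}.png",im["pixels"][:,:,::-1])
E
python3 - <<'E'
from h import *
a=bot.get_image("scene");b=bot.get_image("top")
cv2.imwrite("pics/a.png",cv2.resize(np.vstack([a["pixels"],b["pixels"]])[:,:,::-1],None,fx=.62,fy=.62))
save(b,"top0")
o=bot.get_obs();print(o["t"],o["tool_pos"],o["eef_rot"],o["force"])
for n,im in(("scene",a),("top",b)):
  print(n,np.linalg.inv(im["camera_from_world"])[:3,3])
  for th in["crate_stamped","crate_plain","crate_stamped_bar","lane","dishes","jar","reagent"]:
    for r in bot.outline_of(im,th)[:3]:
      p=pts(im,r["mask"]); 
      print(th,round(r["p"],2),np.round(r["xy"]),r["mask"].sum(),np.round(np.median(p,0),3),np.round(np.percentile(p,2,0),3),np.round(np.percentile(p,98,0),3))
      if "bar" not in th and th!="lane" and n=="top":
        q=p[p[:,2]>.04][:,:2]
        if len(q)>50: print("   rect",cv2.minAreaRect((q*1000).astype(np.float32)))
E
```

```text
pics
0.1 [ 0.2642119  -0.56583947  0.25230693] [[-5.59559780e-04  4.22980423e-01 -9.06138648e-01]
 [ 1.66430425e-03 -9.06137141e-01 -4.22980747e-01]
 [-9.99998458e-01 -1.74477342e-03 -1.96930218e-04]] [-0.30047479 -0.0842945  -0.61754235]
scene [0.89056595 0.59831612 1.02018264]
crate_stamped 0.62 [295. 181.] 2369 [ 0.535 -0.285  0.049] [ 0.466 -0.371  0.003] [ 0.6   -0.204  0.138]
crate_plain 0.84 [368. 340.] 4087 [0.593 0.273 0.05 ] [0.527 0.19  0.007] [0.657 0.355 0.148]
crate_stamped_bar 0.44 [333. 255.] 9524 [ 0.538 -0.004  0.001] [ 0.355 -0.136 -0.003] [0.701 0.11  0.005]
lane 0.94 [328. 252.] 9547 [ 0.54  -0.004  0.001] [ 0.356 -0.138 -0.003] [0.702 0.11  0.005]
lane 0.54 [294. 179.] 2312 [ 0.534 -0.286  0.049] [ 0.466 -0.37   0.007] [ 0.599 -0.204  0.139]
dishes 0.58 [498. 395.] 1882 [0.408 0.515 0.06 ] [0.357 0.472 0.005] [0.441 0.555 0.064]
jar 0.55 [307. 122.] 469 [ 0.378 -0.5    0.061] [ 0.345 -0.54   0.005] [ 0.4   -0.488  0.092]
reagent 0.89 [256. 286.] 934 [0.779 0.049 0.097] [0.748 0.02  0.015] [0.805 0.063 0.152]
top [0.23271314 0.00473655 1.69566307]
crate_stamped 0
[... 628 characters left out ...]
 0.68 [328. 251.] 8174 [ 0.518 -0.014 -0.001] [ 0.35  -0.136 -0.009] [0.697 0.108 0.008]
dishes 0.85 [168. 296.] 702 [0.392 0.504 0.059] [0.354 0.467 0.017] [0.433 0.548 0.066]
   rect ((393.3313293457031, 509.75335693359375), (85.85072326660156, 89.17890930175781), 2.0432488918304443)
jar 0.76 [485. 290.] 405 [ 0.365 -0.508  0.085] [ 0.339 -0.541  0.008] [ 0.393 -0.49   0.095]
   rect ((366.4403991699219, -516.785888671875), (56.021278381347656, 55.707603454589844), 58.834434509277344)
reagent 0.73 [485. 285.] 396 [ 0.366 -0.51   0.085] [ 0.339 -0.542 -0.   ] [ 0.401 -0.491  0.095]
   rect ((366.4403991699219, -516.785888671875), (56.021278381347656, 55.707603454589844), 58.834434509277344)
```

View pics/a.png

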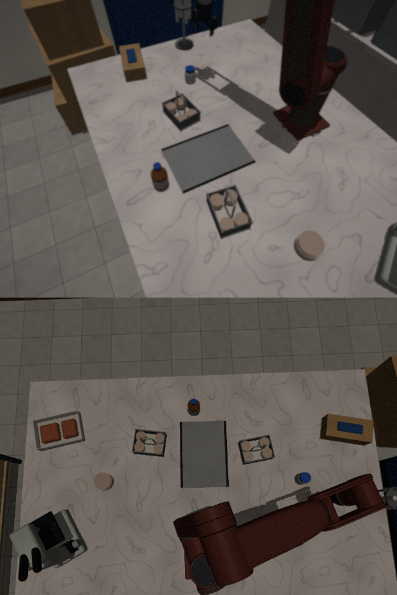

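The left crate is near (0.587, 0.269) and the right one near (0.528, -0.292). The lane lies between them, the bottle beyond it, the dishes at far left and the jar at right. Next I'll refine the bars and yaws.

```bash
python3 - <<'E'
from h import *
o=bot.get_obs()
S=bot.get_image("scene");T=bot.get_image("top");W=bot.get_image("wrist")
c=np.linalg.inv(W["camera_from_world"]);print("wristcam in tool",np.round(o["eef_rot"].T@(c[:3,3]-o["tool_pos"]),3),"fwd",np.round(o["eef_rot"].T@c[:3,2],2) , "f",S["K"][0,0])
for n,im in(("S",S),("T",T)):
  P=pts(im)
  for k,(x,y) in(("L",(.587,.269)),("R",(.528,-.292))):
    q=P[(np.abs(P[:,0]-x)<.11)&(np.abs(P[:,1]-y)<.12)]
    b=q[(q[:,2]>.13)&(q[:,2]<.16)]
    r=q[(q[:,2]>.045)&(q[:,2]<.075)]
    print(n,k,"bar",len(b),np.round(b.mean(0),3),np.round(b.max(0),3),"rect bar",cv2.minAreaRect((b[:,:2]*1000).astype(np.float32)),"rim",cv2.minAreaRect((r[:,:2]*1000).astype(np.float32)),np.round(np.percentile(q[:,2],[50,80,90,95]),3))
  # lane tape: dark flat pixels
  g=im["pixels"].max(2);m=g<60
  K=im["K"]
  q=pts(im,m);q=q[(np.abs(q[:,2])<.012)&(np.abs(q[:,0]-.53)<.19)&(np.abs(q[:,1])<.17)]
  for s in(1,-1):
    t=q[(q[:,1]+.013)*s>.08]
    if len(t)>20: print(n,"tape",s,len(t),cv2.minAreaRect((t[:,:2]*1000).astype(np.float32)), np.round(np.polyfit(t[:,0]-.53,t[:,1],1),4))
c=lambda im,y,x,h,w,s:cv2.resize(im["pixels"][y:y+h,x:x+w,::-1],None,fx=s,fy=s,interpolation=cv2.INTER_CUBIC)
cv2.imwrite("pics/b.png",np.vstack([c(T,190,190,110,270,2.9)[:300,:780],c(S,140,240,250,650-240,1.95)[:290,:780]]) if c(S,140,240,250,400,1.95).shape[1]==783 and 0 else c(S,130,230,260,240,2.3))
E
```

```text
wristcam in tool [-0.12  -0.001 -0.081] fwd [ 0.95 -0.    0.32] f 437.64495897764044
S L bar 130 [0.591 0.273 0.147] [0.6   0.306 0.153] rect bar ((590.3263549804688, 271.222412109375), (70.31766510009766, 8.34951400756836), 81.31571960449219) rim ((590.1847534179688, 270.01300048828125), (164.11911010742188, 123.74061584472656), 81.64434051513672) [0.004 0.051 0.061 0.066]
S R bar 61 [ 0.531 -0.287  0.145] [ 0.54  -0.254  0.152] rect bar ((531.487548828125, -288.7122802734375), (8.771294593811035, 69.72459411621094), 7.685553550720215) rim ((531.1674194335938, -290.7930603027344), (127.39037322998047, 166.8693389892578), 9.841479301452637) [0.014 0.052 0.063 0.067]
S tape 1 391 ((530.6400146484375, 106.13868713378906), (12.086501121520996, 352.6439514160156), 89.21835327148438) [-0.0132  0.106 ]
S tape -1 263 ((525.4578857421875, -133.0820770263672), (11.53867244720459, 350.73663330078125), 88.9569091796875) [-0.0152 -0.1332]
T L bar 63 [0.587 0.268 0.147] [0.595 0.304 0.155] rect bar ((586.8856201171875, 269.17401123046875), (71.07817077636719, 8.497562408447266), 81.7905044555664) rim ((587.4169921875, 269.77301025390625), (163.97555541992188, 124.26199340820312), 81.72470092773438) [0.004 0.049 0.056 0.064]
T R bar 62 [ 0.528 -0.291  0.146] [ 0.536 -0.257  0.156] rect bar ((528.555908203125, -291.7664794921875), (8.81646728515625, 71.12960815429688), 8.203154563903809) rim ((528.1605224609375, -292.0738525390625), (124.89197540283203, 162.15206909179688), 9.100570678710938) [0.004 0.049 0.056 0.064]
T tape 1 406 ((525.9981689453125, 105.54133605957031), (13.024226188659668, 355.2277526855469), 89.42928314208984) [-0.0128  0.1055]
T tape -1 406 ((523.727294921875, -135.81930541992188), (14.322222709655762, 356.4706726074219), 89.05841827392578) [-0.0146 -0.1357]
```

View pics/b.png

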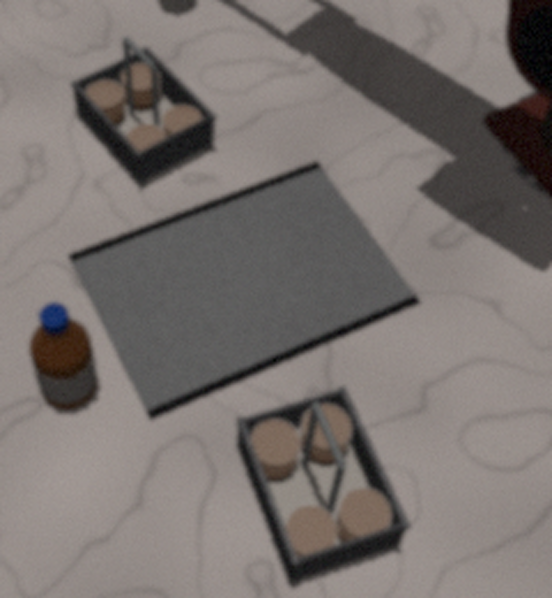

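The tape lines are parallel to x at about y = 0.106 and -0.134, and the posts and bars match the depth data. Wrist camera is off to the side in tool -z. I'm going to the left bar with the jaws along the crate's x, so the bar is caged between the fingers.

```bash
cat >> h.py <<'E'
def shift(p,yaw=None,o=None):
    "tool-axes shift (mm) and roll (deg) to world TCP p, tool y at world angle yaw (deg)"
    o=o or bot.get_obs();R=np.array(o["eef_rot"])
    s=R.T@(np.array(p)-o["tool_pos"])*1000
    a=np.degrees(np.arctan2(R[1,1],R[0,1]))
    return np.round(s,1), None if yaw is None else round((a-yaw+180)%360-180,1)
E
python3 - <<'E'
from h import *
print(shift([.5885,.270,.25],-8.4))
E
```

```text
(array([   3.3, -620.7, -647.5]), np.float64(-56.6))
```

Call:
{"name": "apply_moves", "arguments": {
  "xyz": [
    [3,-25,-26],
    [3,-52,-54],
    [3,-79,-82],
    [3,-107,-111],
    [3,-135,-141],
    [3,-163,-170],
    [3,-191,-199],
    [3,-219,-228],
    [3,-247,-257],
    [3,-275,-287],
    [3,-303,-316],
    [3,-331,-345]
  ],
  "roll": [-3,-7,-12,-17,-22,-27,-32,-37,-42,-47,-52,-56.6],
  "grip": 40
}}

```text
t: 1.95
tool_pos: [0.4373, -0.1186, 0.2508]
eef_rot: [[0.001, 0.99, -0.142], [-0.001, -0.142, -0.99], [-1.0, 0.001, 0.0]]
force: [1.3, -0.3, -0.0]
grip_width: 0.0398
```

```bash
python3 - <<'E'
from h import *
o=bot.get_obs();print(o["t"],o["tool_pos"],o["joints"],o["grip_width"],shift([.5885,.270,.25],-8.4),shift([.5885,.270,.146]))
E
```

```text
1.95 [ 0.43734961 -0.11856288  0.25076385] [-4.39087718e-01 -2.03144556e-01  1.95765365e+00  2.41763759e-05
  1.38581795e+00 -2.97054618e-01] 0.03975010241291892 (array([   0.7,   94.6, -406. ]), np.float64(0.3)) (array([ 104.7,   94.5, -406.1]), None)
```

Call:
{"name": "apply_moves", "arguments": {
  "xyz": [
    [0,8,-36],
    [0,18,-76],
    [0,28,-117],
    [0,38,-158],
    [0,47,-199],
    [0,57,-240],
    [0,67,-281],
    [0,76,-320],
    [0,84,-354],
    [0,90,-382],
    [0,94,-400],
    [0,95,-406]
  ],
  "roll": [0,0,0,0,0,0,0,0,0.3,0.3,0.3,0.3]
}}

```text
t: 2.95
tool_pos: [0.5891, 0.2728, 0.2503]
eef_rot: [[0.001, 0.99, -0.144], [0.0, -0.144, -0.99], [-1.0, 0.001, -0.0]]
force: [0.8, -0.3, 0.1]
grip_width: 0.04
```

```bash
python3 - <<'E'
from h import *
o=bot.get_obs();print(o["t"],o["tool_pos"],shift([.5885,.270,.146],-8.4))
W=bot.get_image("wrist");save(W,"w1")
P=pts(W);q=P[(P[:,2]>.125)&(P[:,2]<.16)&(abs(P[:,0]-.5885)<.06)&(abs(P[:,1]-.27)<.06)]
print(len(q),np.round(q.mean(0),4),cv2.minAreaRect((q[:,:2]*1000).astype(np.float32)))
E
```

```text
2.95 [0.58908456 0.27283562 0.25029956] (array([104.3,  -0.3,   2.9]), np.float64(0.1))
1769 [0.5903 0.275  0.1472] ((589.6756591796875, 270.0652770996094), (73.01483154296875, 7.990437030792236), 81.56830596923828)
```

View pics/w1.png

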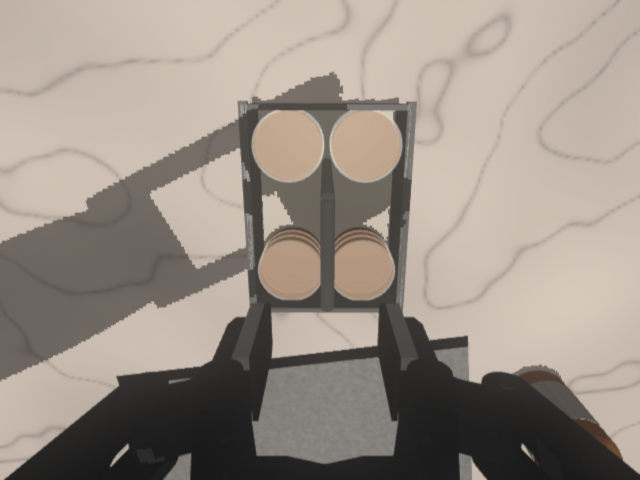

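The wrist view shows the crate with its bar (columns 320–334) centred between the open fingers. I'll descend over the bar and narrow the jaws.

Call:
{"name": "apply_moves", "arguments": {
  "xyz": [
    [8,0,1],
    [20,0,3],
    [33,0,3],
    [46,0,3],
    [59,0,3],
    [72,0,3],
    [83,0,3],
    [92,0,3],
    [98,0,3],
    [102,0,3],
    [104,0,3],
    [104,0,3]
  ],
  "roll": [0,0,0,0,0,0,0,0,0,0,0,0]
}}

```text
t: 4.0
tool_pos: [0.5886, 0.2694, 0.1461]
eef_rot: [[0.001, 0.99, -0.144], [-0.0, -0.144, -0.99], [-1.0, 0.001, -0.0]]
force: [0.5, -0.8, -0.8]
grip_width: 0.0399
```

Call:
{"name": "apply_moves", "arguments": {
  "xyz": [
    [0,0,0],
    [0,0,0],
    [0,0,0],
    [0,0,0]
  ],
  "roll": [0,0,0,0],
  "grip": 20
}}

```text
t: 4.33
tool_pos: [0.5889, 0.2695, 0.1467]
eef_rot: [[0.002, 0.99, -0.144], [0.0, -0.144, -0.99], [-1.0, 0.002, -0.0]]
force: [0.2, -0.1, -0.7]
grip_width: 0.0201
```

```bash
cat > plan.py <<'E'
from h import *
# bar path vs tilt, jaw 20: TCP y = bar y - 6 when in contact. relative to flat bar (mm): (tool y, tool x = -dz)
for t in [0,5,10,15,20,25,30,35,40,45,50,55,60,65,70,72]:
    a=np.radians(67.66+t);r=157.85
    print(t,"y",round(r*np.cos(a)-60-6,1),"x",round(-(r*np.sin(a)-146),1))
E
python3 plan.py; python3 -c "
from h import *
o=bot.get_obs();print(o['t'],o['tool_pos'],o['force'],o['grip_width'],shift([.5897,.270,.146],-8.4))"
```

```text
0 y -6.0 x -0.0
5 y -19.0 x -4.7
10 y -32.3 x -8.2
15 y -45.8 x -10.6
20 y -59.6 x -11.7
25 y -73.3 x -11.7
30 y -87.0 x -10.4
35 y -100.6 x -8.0
40 y -113.9 x -4.4
45 y -126.8 x 0.3
50 y -139.3 x 6.2
55 y -151.2 x 13.1
60 y -162.4 x 21.0
65 y -173.0 x 29.9
70 y -182.7 x 39.7
72 y -186.3 x 43.8
4.3333 [0.58889275 0.26948061 0.14666834] [ 0.16846463 -0.05429971 -0.72958895] 0.02013688138430294 (array([ 0.7,  0.7, -0.6]), np.float64(0.1))
```

Call:
{"name": "apply_moves", "arguments": {
  "xyz": [
    [0,-3,0],
    [0,-6,0],
    [-1,-10,0],
    [-3,-15,0],
    [-5,-21,0],
    [-7,-28,0],
    [-9,-35,0],
    [-10,-43,0],
    [-11,-51,0],
    [-12,-59,0],
    [-12,-67,0],
    [-12,-73,0]
  ],
  "roll": [0,0,0,0,0,0,0,0,0,0,0,0]
}}

```text
t: 5.33
tool_pos: [0.5153, 0.2802, 0.1583]
eef_rot: [[0.001, 0.99, -0.144], [0.0, -0.144, -0.99], [-1.0, 0.001, -0.0]]
force: [1.9, 0.3, 0.8]
grip_width: 0.0198
```

```bash
cat >> h.py <<'E'
def crop(im,p,n,s=4,w=75,h=55):
    c=im["camera_from_world"]@np.r_[p,1];u,v=(im["K"]@c[:3])[:2]/c[2];u,v=int(u),int(v)
    u=max(u,w);v=max(v,h)
    cv2.imwrite(f"pics/{n}.png",cv2.resize(im["pixels"][v-h:v+h,u-w:u+w,::-1],None,fx=s,fy=s,interpolation=cv2.INTER_CUBIC))
    return u,v
E
python3 - <<'E'
from h import *
o=bot.get_obs();print(o['t'],o['tool_pos'],o['force'],shift([.5897,.270,.146]))
S=bot.get_image("scene");crop(S,[.53,.27,.08],"s1")
E
```

```text
5.3333 [0.51529756 0.2801782  0.15832451] [1.94770196 0.27479446 0.75164534] (array([12.4, 75.1, -0.6]), None)
```

View pics/s1.png

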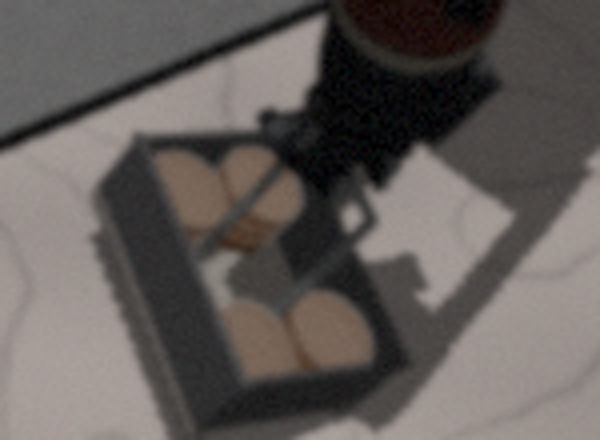

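The picture shows the crate tilted about 25° with the bar against the finger. Continuing the tip.

Call:
{"name": "apply_moves", "arguments": {
  "xyz": [
    [0,-6,0],
    [1,-12,0],
    [1,-18,0],
    [3,-24,0],
    [4,-30,0],
    [6,-36,0],
    [8,-42,0],
    [10,-48,0],
    [12,-53,0],
    [14,-57,0],
    [17,-61,0],
    [18,-64,0]
  ],
  "roll": [0,0,0,0,0,0,0,0,0,0,0,0]
}}

```text
t: 6.38
tool_pos: [0.4505, 0.2895, 0.1395]
eef_rot: [[-0.001, 0.99, -0.143], [-0.0, -0.143, -0.99], [-1.0, -0.001, 0.0]]
force: [1.3, -0.3, -2.1]
grip_width: 0.02
```

```bash
python3 -c "
from h import *
o=bot.get_obs();print(o['t'],o['tool_pos'],o['force'],o['joints'],shift([.5897,.270,.146]))"
```

```text
6.3833 [0.45046167 0.28952737 0.13953006] [ 1.27144445 -0.31090442 -2.05481924] [4.23861063e-01 1.20680326e-01 1.86406905e+00 1.37438258e-04
 1.15760563e+00 5.67708054e-01] (array([ -6.6, 140.6,  -0.6]), None)
```

Call:
{"name": "apply_moves", "arguments": {
  "xyz": [
    [2,-4,0],
    [5,-9,0],
    [8,-14,0],
    [12,-18,0],
    [16,-23,0],
    [19,-27,0],
    [23,-31,0],
    [27,-35,0],
    [30,-38,0],
    [33,-41,0],
    [35,-43,0],
    [35,-44,0]
  ],
  "roll": [0,0,0,0,0,0,0,0,0,0,0,0]
}}

```text
t: 7.38
tool_pos: [0.4065, 0.2957, 0.1039]
eef_rot: [[-0.001, 0.99, -0.143], [-0.001, -0.143, -0.99], [-1.0, -0.001, 0.001]]
force: [2.1, -1.3, -1.5]
grip_width: 0.0198
```

```bash
cat > tilt.py <<'E'
import sys
from h import *
px,py,yaw=map(float,sys.argv[1:4]); n=sys.argv[4]  # crate flat centre
o=bot.get_obs();print(o['t'],o['tool_pos'],o['force'],shift([px,py,.146]))
S=bot.get_image("scene");y=np.radians(yaw);R=np.array([[np.cos(y),np.sin(y)],[-np.sin(y),np.cos(y)]])
P=pts(S);q=P.copy();q[:,:2]=(P[:,:2]-[px,py])@R.T*1;
m=(abs(q[:,1])<.085)&(q[:,0]<.03)&(q[:,0]>-.2)&(q[:,2]>.02)&(q[:,2]<.15)
Q=q[m]
# upper far wall (outer face normal tilted): plane fit by RANSAC
best=[]
rng=np.random.default_rng(0)
for _ in range(3000):
    a=Q[rng.choice(len(Q),3,False)];nn=np.cross(a[1]-a[0],a[2]-a[0]);l=np.linalg.norm(nn)
    if l<1e-5: continue
    nn/=l;
    if abs(nn[1])>.15: continue
    k=abs((Q-a[0])@nn)<.002
    if k.sum()>0: best.append((k.sum(),np.round(np.degrees(np.arctan2(abs(nn[0]),abs(nn[2]))),1),np.sign(nn[0]*nn[2]),np.round(Q[k].mean(0),3)))
best.sort(key=lambda b:-b[0]);print(len(Q),best[:3])
print(crop(S,[px-.04,py,.06],n,5,70,55))
E
python3 tilt.py .5897 .270 -8.4 s2
```

```text
7.3833 [0.40646859 0.29565418 0.10390379] [ 2.07513044 -1.34773655 -1.51418597] (array([-42.3, 185. ,  -0.8]), None)
2839 [(np.int64(1521), np.float64(19.3), np.float64(1.0), array([-0.052,  0.005,  0.124])), (np.int64(1520), np.float64(19.6), np.float64(1.0), array([-0.052,  0.005,  0.124])), (np.int64(1509), np.float64(20.2), np.float64(1.0), array([-0.053,  0.004,  0.124]))]
(383, 327)
```

View pics/s2.png

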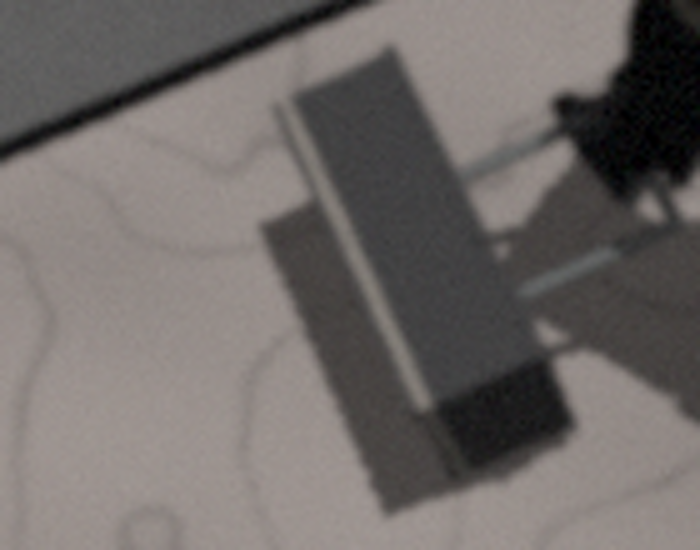

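The depth fit gives a tilt of 70.4°. Only a thin sliver of underside shows, (280,100) to (430,410), light with no black marks seen so far. I'll hold for a second, take a second look and lower.

Call:
{"name": "apply_moves", "arguments": {
  "xyz": [
    [0,0,0],
    [0,0,0],
    [0,0,0],
    [0,0,0],
    [0,0,0],
    [0,0,0],
    [0,0,0],
    [0,0,0],
    [0,0,0],
    [0,0,0],
    [0,0,0],
    [0,0,0]
  ],
  "roll": [0,0,0,0,0,0,0,0,0,0,0,0]
}}

```text
t: 8.43
tool_pos: [0.4066, 0.2957, 0.1042]
eef_rot: [[-0.001, 0.99, -0.143], [-0.001, -0.143, -0.99], [-1.0, -0.001, 0.001]]
force: [1.9, -0.2, -1.2]
grip_width: 0.0198
```

```bash
cat > under.py <<'E'
# rectified mean of a few scene frames onto the predicted underside plane
import sys
from h import *
px,py,yaw,tilt=map(float,sys.argv[1:5]);n=sys.argv[5]
acc=0;N=4
for _ in range(N):
    S=bot.get_image("scene");acc=acc+S["pixels"].astype(float)
img=np.clip(acc/N,0,255).astype(np.uint8)[:,:,::-1]
y,t=np.radians([yaw,tilt]);ex=np.array([np.cos(y),np.sin(y),0]);ey=np.array([-np.sin(y),np.cos(y),0])
piv=np.array([px,py,0])-.06*ex;up=np.cos(t)*ex+np.array([0,0,np.sin(t)])
W=np.array([piv+s*up+v*ey for s,v in((0,-.08),(.12,-.08),(.12,.08),(0,.08))])
C=S["camera_from_world"];c=W@C[:3,:3].T+C[:3,3];uv=(c@S["K"].T);uv=uv[:,:2]/uv[:,2:]
print(np.round(uv,1))
H=cv2.getPerspectiveTransform(uv.astype(np.float32),np.float32([[0,240],[0,0],[320,0],[320,240]]))
r=cv2.warpPerspective(img,H,(320,240));u,v=uv.mean(0).astype(int)
z=cv2.resize(img[v-40:v+40,u-50:u+50],None,fx=4,fy=4,interpolation=cv2.INTER_CUBIC)
cv2.imwrite(f"pics/{n}.png",np.hstack([cv2.copyMakeBorder(r,0,80,0,0,cv2.BORDER_CONSTANT),z]))
E
python3 under.py .5897 .270 -8.4 70.4 u1; python3 -c "
from h import *
o=bot.get_obs();print(o['t'],o['tool_pos'],o['force'],shift([.5897,.270,.146]))"
```

```text
[[376.6 310.1]
 [366.  292.7]
 [394.  354.8]
 [402.8 367.8]]
8.6333 [0.40659928 0.29566127 0.10416959] [ 1.50597725  0.04638345 -1.50265203] (array([-42. , 184.9,  -0.8]), None)
```

Call:
{"name": "apply_moves", "arguments": {
  "xyz": [
    [-1,1,0],
    [-3,4,0],
    [-7,8,0],
    [-11,13,0],
    [-15,18,0],
    [-19,23,0],
    [-22,27,0],
    [-25,32,0],
    [-28,36,0],
    [-30,39,0],
    [-33,43,0],
    [-35,46,0]
  ],
  "roll": [0,0,0,0,0,0,0,0,0,0,0,0]
}}

```text
t: 9.63
tool_pos: [0.4526, 0.289, 0.1394]
eef_rot: [[-0.001, 0.99, -0.143], [-0.001, -0.143, -0.99], [-1.0, -0.001, 0.001]]
force: [1.6, -0.2, -2.3]
grip_width: 0.0199
```

Call:
{"name": "apply_moves", "arguments": {
  "xyz": [
    [-3,5,0],
    [-5,10,0],
    [-7,16,0],
    [-9,21,0],
    [-11,26,0],
    [-13,32,0],
    [-14,37,0],
    [-15,43,0],
    [-16,48,0],
    [-17,54,0],
    [-18,59,0],
    [-18,65,0]
  ],
  "roll": [0,0,0,0,0,0,0,0,0,0,0,0]
}}

```text
t: 10.63
tool_pos: [0.5174, 0.2797, 0.1574]
eef_rot: [[-0.001, 0.99, -0.143], [-0.001, -0.143, -0.99], [-1.0, -0.001, 0.001]]
force: [1.9, -0.5, -0.5]
grip_width: 0.0199
```

Call:
{"name": "apply_moves", "arguments": {
  "xyz": [
    [0,6,0],
    [0,12,0],
    [1,18,0],
    [2,24,0],
    [3,30,0],
    [4,36,0],
    [6,42,0],
    [7,47,0],
    [9,52,0],
    [10,56,0],
    [11,60,0],
    [11,63,0]
  ],
  "roll": [0,0,0,0,0,0,0,0,0,0,0,0]
}}

```text
t: 11.63
tool_pos: [0.5795, 0.2705, 0.1454]
eef_rot: [[-0.003, 0.99, -0.143], [-0.001, -0.143, -0.99], [-1.0, -0.002, 0.001]]
force: [1.7, 0.0, -1.7]
grip_width: 0.0203
```

Call:
{"name": "apply_moves", "arguments": {
  "xyz": [
    [0,1,0],
    [0,2,0],
    [0,4,0],
    [0,5,0],
    [0,6,0],
    [0,7,0],
    [0,8,0],
    [0,9,0],
    [0,9,0]
  ],
  "roll": [0,0,0,0,0,0,0,0,0]
}}

```text
t: 12.38
tool_pos: [0.5885, 0.2692, 0.1455]
eef_rot: [[-0.003, 0.99, -0.143], [-0.001, -0.143, -0.99], [-1.0, -0.002, 0.001]]
force: [0.7, 0.1, -0.1]
grip_width: 0.0198
```

```bash
python3 -c "
from h import *
o=bot.get_obs();print(o['t'],o['tool_pos'],o['force'],shift([.5897,.270,.146]))"
```

```text
12.3833 [0.58852688 0.26919458 0.14546065] [ 0.66929974  0.13341096 -0.10699312] (array([-0.5,  1. , -1. ]), None)
```

View pics/u1.png

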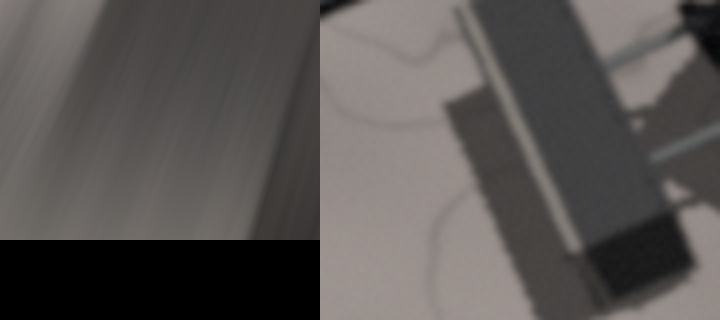

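The left crate is down and the force is back near zero. Its underside only showed as a thin, uniformly light sliver. Now the right crate.

Call:
{"name": "apply_moves", "arguments": {
  "xyz": [
    [0,0,0],
    [0,0,0],
    [-6,0,0],
    [-16,0,0],
    [-32,0,0],
    [-50,0,0],
    [-70,0,0],
    [-90,0,0],
    [-104,0,0],
    [-112,0,0],
    [-115,0,0],
    [-115,0,0]
  ],
  "roll": [0,0,0,0,0,0,0,0,0,0,0,0],
  "grip": 40
}}

```text
t: 13.38
tool_pos: [0.589, 0.2694, 0.2612]
eef_rot: [[-0.001, 0.99, -0.143], [-0.001, -0.143, -0.99], [-1.0, -0.001, 0.001]]
force: [1.0, -0.1, -0.9]
grip_width: 0.04
```

```bash
python3 -c "
from h import *
o=bot.get_obs();print(o['t'],o['tool_pos'],o['force'],o['joints'],shift([.530,-.290,.256],8.6),shift([.45,.0,.256]))"
```

```text
13.3833 [0.5890441  0.26941104 0.26122162] [ 0.95881776 -0.10466931 -0.88135433] [ 3.07429900e-01  2.70441219e-01  1.45215331e+00 -2.30558917e-04
  1.42055918e+00  4.51102820e-01] (array([  5.7,  21.6, 562.1]), np.float64(-16.8)) (array([  5.6, -99. , 286.5]), None)
```

Call:
{"name": "apply_moves", "arguments": {
  "xyz": [
    [5,1,20],
    [5,2,55],
    [5,4,95],
    [5,5,136],
    [5,7,177],
    [5,8,218],
    [5,10,259],
    [5,12,300],
    [5,13,341],
    [5,15,382],
    [5,16,423],
    [5,18,460]
  ],
  "roll": [0,-1,-3,-5,-7,-9,-11,-13,-15,-16.8,-16.8,-16.8]
}}

```text
t: 14.38
tool_pos: [0.5395, -0.1904, 0.2549]
eef_rot: [[-0.004, 0.989, 0.149], [0.0, 0.149, -0.989], [-1.0, -0.004, -0.001]]
force: [0.1, 0.4, 0.8]
grip_width: 0.0403
```

```bash
python3 -c "
from h import *
o=bot.get_obs();print(o['t'],o['tool_pos'],shift([.530,-.290,.256],8.6))"
```

```text
14.3833 [ 0.53949609 -0.19042579  0.25491747] (array([ -1.1, -24.2,  97.1]), np.float64(-0.1))
```

Call:
{"name": "apply_moves", "arguments": {
  "xyz": [
    [0,-6,25],
    [0,-13,53],
    [0,-18,75],
    [0,-22,89],
    [0,-24,96],
    [0,-24,97],
    [0,-24,97]
  ],
  "roll": [0,0,0,0,0,0,0]
}}

```text
t: 14.97
tool_pos: [0.5301, -0.2892, 0.2543]
eef_rot: [[-0.005, 0.989, 0.149], [0.001, 0.149, -0.989], [-1.0, -0.004, -0.002]]
force: [-0.2, 0.7, -0.4]
grip_width: 0.0398
```

```bash
python3 - <<'E'
from h import *
o=bot.get_obs();print(o["t"],o["tool_pos"])
W=bot.get_image("wrist");T=bot.get_image("top")
for im,(x,y) in((W,(.53,-.29)),(T,(.53,-.29)),(T,(.5885,.27))):
  P=pts(im);q=P[(P[:,2]>.13)&(P[:,2]<.16)&(abs(P[:,0]-x)<.06)&(abs(P[:,1]-y)<.06)]
  if len(q)>10: print(len(q),cv2.minAreaRect((q[:,:2]*1000).astype(np.float32)))
print(shift([.530,-.290,.146],8.6))
E
```

```text
14.9667 [ 0.53009796 -0.28922412  0.2542798 ]
1667 ((530.6651611328125, -291.53326416015625), (7.892504692077637, 72.37777709960938), 8.7641019821167)
38 ((526.0751342773438, -281.638916015625), (7.7054009437561035, 46.210697174072266), 9.276164054870605)
61 ((584.9620971679688, 269.2030029296875), (70.53327178955078, 9.613367080688477), 81.0580062866211)
(array([108.7,  -0.2,   1.5]), np.float64(0.0))
```

Call:
{"name": "apply_moves", "arguments": {
  "xyz": [
    [8,0,1],
    [20,0,2],
    [33,0,2],
    [46,0,2],
    [60,0,2],
    [74,0,2],
    [86,0,2],
    [96,0,2],
    [102,0,2],
    [106,0,2],
    [108,0,2],
    [108,0,2]
  ],
  "roll": [0,0,0,0,0,0,0,0,0,0,0,0]
}}

```text
t: 16.07
tool_pos: [0.5304, -0.2905, 0.1466]
eef_rot: [[-0.004, 0.989, 0.15], [0.001, 0.15, -0.989], [-1.0, -0.004, -0.002]]
force: [0.4, -0.1, -0.1]
grip_width: 0.0401
```

Call:
{"name": "apply_moves", "arguments": {
  "xyz": [
    [0,0,0],
    [0,0,0],
    [0,0,0],
    [0,0,0]
  ],
  "roll": [0,0,0,0],
  "grip": 20
}}

```text
t: 16.4
tool_pos: [0.5306, -0.2907, 0.1472]
eef_rot: [[-0.003, 0.989, 0.15], [0.0, 0.15, -0.989], [-1.0, -0.003, -0.001]]
force: [-0.2, 0.0, 0.2]
grip_width: 0.0201
```

Call:
{"name": "apply_moves", "arguments": {
  "xyz": [
    [0,-3,0],
    [0,-6,0],
    [-1,-10,0],
    [-3,-15,0],
    [-5,-21,0],
    [-7,-28,0],
    [-9,-35,0],
    [-10,-43,0],
    [-11,-51,0],
    [-12,-59,0],
    [-12,-67,0],
    [-12,-73,0]
  ],
  "roll": [0,0,0,0,0,0,0,0,0,0,0,0]
}}

```text
t: 17.4
tool_pos: [0.4573, -0.3018, 0.1593]
eef_rot: [[-0.004, 0.989, 0.149], [0.0, 0.149, -0.989], [-1.0, -0.004, -0.001]]
force: [2.4, -1.1, -0.4]
grip_width: 0.0201
```

```bash
python3 -c "
from h import *
o=bot.get_obs();print(o['t'],o['tool_pos'],o['force'],o['grip_width'],shift([.5307,-.291,.146]))"
```

```text
17.4 [ 0.45729261 -0.30180765  0.15931634] [ 2.36149402 -1.1212651  -0.35974889] 0.020148671859780417 (array([13. , 74.2,  0.3]), None)
```

Call:
{"name": "apply_moves", "arguments": {
  "xyz": [
    [0,-6,0],
    [1,-12,0],
    [1,-18,0],
    [3,-24,0],
    [4,-30,0],
    [6,-36,0],
    [8,-42,0],
    [10,-48,0],
    [12,-53,0],
    [14,-57,0],
    [17,-61,0],
    [18,-65,0]
  ],
  "roll": [0,0,0,0,0,0,0,0,0,0,0,0]
}}

```text
t: 18.4
tool_pos: [0.3924, -0.3114, 0.1409]
eef_rot: [[-0.004, 0.989, 0.149], [0.001, 0.149, -0.989], [-1.0, -0.004, -0.002]]
force: [1.3, 0.0, -1.1]
grip_width: 0.0201
```

```bash
python3 -c "
from h import *
o=bot.get_obs();print(o['t'],o['tool_pos'],o['force'],o['joints'],shift([.5307,-.291,.146]))"
```

```text
18.4 [ 0.39243029 -0.31135559  0.14092734] [ 1.31660392  0.00957766 -1.07791162] [-0.82680443  0.03957759  1.94783133 -0.00252279  1.15765315 -0.97569677] (array([ -5.6, 139.7,   0.5]), None)
```

Call:
{"name": "apply_moves", "arguments": {
  "xyz": [
    [2,-4,0],
    [5,-9,0],
    [8,-14,0],
    [12,-19,0],
    [16,-24,0],
    [20,-28,0],
    [24,-32,0],
    [28,-36,0],
    [31,-40,0],
    [34,-43,0],
    [36,-45,0],
    [37,-46,0]
  ],
  "roll": [0,0,0,0,0,0,0,0,0,0,0,0]
}}

```text
t: 19.4
tool_pos: [0.3465, -0.318, 0.1036]
eef_rot: [[-0.004, 0.989, 0.149], [0.002, 0.149, -0.989], [-1.0, -0.004, -0.002]]
force: [2.5, 0.7, -1.6]
grip_width: 0.02
```

```bash
python3 tilt.py .5307 -.291 8.6 s3; python3 under.py .5307 -.291 8.6 71 u2
```

```text
19.4 [ 0.3464701  -0.31797545  0.1035885 ] [ 2.48127602  0.69427539 -1.60598788] (array([-43.1, 186. ,   0.7]), None)
1840 [(np.int64(624), np.float64(18.7), np.float64(1.0), array([-0.054,  0.005,  0.124])), (np.int64(622), np.float64(17.7), np.float64(1.0), array([-0.053,  0.005,  0.124])), (np.int64(616), np.float64(18.3), np.float64(1.0), array([-0.053,  0.005,  0.124]))]
(303, 169)
[[294.7 164.8]
 [282.5 143.1]
 [312.3 173.5]
 [322.8 194.2]]
```

View pics/u2.png

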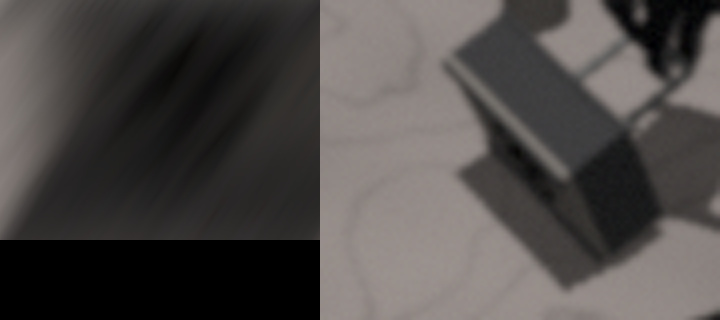

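Tilt is about 71.5°. Under the light base edge there is a grey underside with black blotches around (490–550, 130–200). I'm holding and enlarging to confirm.

Call:
{"name": "apply_moves", "arguments": {
  "xyz": [
    [0,0,0],
    [0,0,0],
    [0,0,0],
    [0,0,0],
    [0,0,0],
    [0,0,0],
    [0,0,0],
    [0,0,0],
    [0,0,0]
  ],
  "roll": [0,0,0,0,0,0,0,0,0]
}}

```text
t: 20.4
tool_pos: [0.3469, -0.3182, 0.1042]
eef_rot: [[-0.004, 0.989, 0.149], [0.001, 0.149, -0.989], [-1.0, -0.004, -0.002]]
force: [2.6, 0.8, -1.3]
grip_width: 0.02
```

```bash
python3 - <<'E'
from h import *
a=np.mean([bot.get_image("scene")["pixels"][135:205,265:335,::-1].astype(float) for _ in range(4)],0)
a=np.clip((a-10)*2.2,0,255).astype(np.uint8)
M=cv2.getRotationMatrix2D((35,35),45,1)
M=np.float64([[8,0,0],[0,8,0],[0,0,1]])@np.vstack([M,[0,0,1]])
cv2.imwrite("pics/u3.png",cv2.warpAffine(a,M[:2],(560,560),flags=cv2.INTER_CUBIC))
print(bot.get_obs()["t"])
E
```

```text
20.6
```

View pics/u3.png

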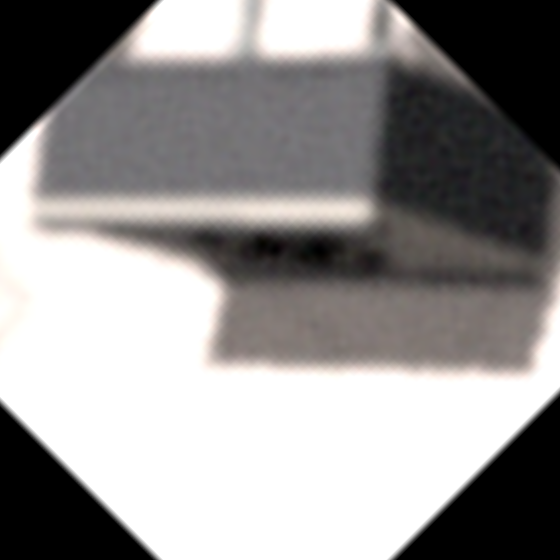

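Black ring-and-cross blotches are visible mid-underside, around (245–335, 230–265). The right crate is stamped. Lowering it.

Call:
{"name": "apply_moves", "arguments": {
  "xyz": [
    [-1,1,0],
    [-3,4,0],
    [-7,8,0],
    [-11,13,0],
    [-15,18,0],
    [-19,23,0],
    [-22,27,0],
    [-26,32,0],
    [-29,36,0],
    [-31,40,0],
    [-34,44,0],
    [-36,47,0]
  ],
  "roll": [0,0,0,0,0,0,0,0,0,0,0,0]
}}

```text
t: 21.6
tool_pos: [0.3941, -0.3111, 0.1403]
eef_rot: [[-0.004, 0.989, 0.15], [0.001, 0.15, -0.989], [-1.0, -0.004, -0.002]]
force: [3.0, 0.5, -1.7]
grip_width: 0.0199
```

Call:
{"name": "apply_moves", "arguments": {
  "xyz": [
    [-3,5,0],
    [-5,10,0],
    [-7,16,0],
    [-9,21,0],
    [-11,26,0],
    [-13,32,0],
    [-14,37,0],
    [-15,43,0],
    [-16,48,0],
    [-17,54,0],
    [-18,59,0],
    [-18,65,0]
  ],
  "roll": [0,0,0,0,0,0,0,0,0,0,0,0]
}}

```text
t: 22.6
tool_pos: [0.4589, -0.3013, 0.1582]
eef_rot: [[-0.004, 0.989, 0.15], [0.001, 0.15, -0.989], [-1.0, -0.004, -0.001]]
force: [2.3, 1.0, -0.0]
grip_width: 0.0198
```

Call:
{"name": "apply_moves", "arguments": {
  "xyz": [
    [0,6,0],
    [0,12,0],
    [1,18,0],
    [2,24,0],
    [3,30,0],
    [4,36,0],
    [6,42,0],
    [7,47,0],
    [9,52,0],
    [10,56,0],
    [11,60,0],
    [11,63,0]
  ],
  "roll": [0,0,0,0,0,0,0,0,0,0,0,0]
}}

```text
t: 23.6
tool_pos: [0.521, -0.2917, 0.1462]
eef_rot: [[-0.005, 0.989, 0.15], [0.002, 0.15, -0.989], [-1.0, -0.005, -0.002]]
force: [1.0, -0.4, -1.2]
grip_width: 0.0198
```

Call:
{"name": "apply_moves", "arguments": {
  "xyz": [
    [0,1,0],
    [0,2,0],
    [0,4,0],
    [0,5,0],
    [0,6,0],
    [0,7,0],
    [0,8,0],
    [0,9,0],
    [0,9,0]
  ],
  "roll": [0,0,0,0,0,0,0,0,0]
}}

```text
t: 24.35
tool_pos: [0.5301, -0.2904, 0.1462]
eef_rot: [[-0.005, 0.989, 0.15], [0.001, 0.15, -0.989], [-1.0, -0.005, -0.002]]
force: [-0.3, 0.4, -0.1]
grip_width: 0.0201
```

Call:
{"name": "apply_moves", "arguments": {
  "xyz": [
    [0,0,0],
    [0,0,0],
    [-6,0,0],
    [-16,0,0],
    [-32,0,0],
    [-50,0,0],
    [-70,0,0],
    [-90,0,0],
    [-104,0,0],
    [-112,0,0],
    [-115,0,0],
    [-115,0,0]
  ],
  "roll": [0,0,0,0,0,0,0,0,0,0,0,0],
  "grip": 40
}}

```text
t: 25.35
tool_pos: [0.531, -0.2907, 0.2623]
eef_rot: [[-0.004, 0.989, 0.15], [0.0, 0.15, -0.989], [-1.0, -0.003, -0.001]]
force: [-0.2, -0.0, 0.4]
grip_width: 0.0397
```

```bash
python3 - <<'E'
from h import *
o=bot.get_obs();print(o["t"],o["tool_pos"],o["force"])
W=bot.get_image("wrist")
P=pts(W);q=P[(P[:,2]>.13)&(P[:,2]<.16)&(abs(P[:,0]-.53)<.06)&(abs(P[:,1]+.29)<.06)]
print(len(q),cv2.minAreaRect((q[:,:2]*1000).astype(np.float32)))
print(shift([.545,-.42,.25],8.6))
E
```

```text
25.35 [ 0.53096425 -0.29073834  0.2623381 ] [-0.21480096 -0.02299018  0.44653797]
1612 ((527.3556518554688, -292.07159423828125), (7.873649597167969, 72.08596801757812), 8.66476058959961)
(array([ 10.8,  -5. , 130.3]), np.float64(0.0))
```

Crate is back flat at (0.5275, -0.292), yaw 8.65°. I'll push with closed fingers on its outer wall. The tool is turned 90° so the wrist camera stays clear of the bar.

Call:
{"name": "apply_moves", "arguments": {
  "xyz": [
    [0,0,8],
    [0,-1,20],
    [0,-1,34],
    [0,-2,50],
    [0,-2,66],
    [0,-3,82],
    [0,-3,97],
    [0,-4,110],
    [0,-4,120],
    [0,-4,125],
    [0,-4,126],
    [0,-4,126]
  ],
  "roll": [5,12,19,26,33,40,47,54,61,68,75,82],
  "grip": 0
}}

```text
t: 26.4
tool_pos: [0.5447, -0.4157, 0.2585]
eef_rot: [[-0.007, 0.279, -0.96], [0.004, -0.96, -0.279], [-1.0, -0.006, 0.006]]
force: [-0.8, 0.4, 0.5]
grip_width: -0.0002
```

```bash
python3 - <<'E'
from h import *
o=bot.get_obs();print(o["t"],o["tool_pos"],o["joints"],o["grip_width"])
print(shift([.546,-.416,.045],-81.4))
E
```

```text
26.4 [ 0.54471921 -0.41572506  0.25847102] [-0.7657183   0.36645315  1.33817275 -0.00248671  1.44494935  0.52240697] -0.00017982281051682564
(array([213.5,   1.8,  -2.5]), np.float64(7.6))
```

Call:
{"name": "apply_moves", "arguments": {
  "xyz": [
    [10,0,0],
    [30,2,-2],
    [53,2,-2],
    [78,2,-2],
    [103,2,-2],
    [128,2,-2],
    [153,2,-2],
    [175,2,-2],
    [193,2,-2],
    [205,2,-2],
    [212,2,-2],
    [213,2,-2]
  ],
  "roll": [3,7.6,7.6,7.6,7.6,7.6,7.6,7.6,7.6,7.6,7.6,7.6]
}}

```text
t: 27.4
tool_pos: [0.5444, -0.4152, 0.043]
eef_rot: [[-0.01, 0.15, -0.989], [0.006, -0.989, -0.15], [-1.0, -0.008, 0.009]]
force: [-0.7, 0.4, -0.1]
grip_width: -0.0001
```

```bash
python3 - <<'E'
from h import *
o=bot.get_obs();print(o["t"],o["tool_pos"],o["eef_rot"],o["force"])
print(shift([.5275+.150*.094,-.292-.989*.094,.045],-81.4))
W=bot.get_image("wrist");S=bot.get_image("scene")
crop(S,[.53,-.33,.06],"s4",5,70,55)
E
```

```text
27.4 [ 0.54444558 -0.41524552  0.04295275] [[-0.01024554  0.14970994 -0.98867687]
 [ 0.0064243  -0.98869851 -0.14977979]
 [-0.99992688 -0.00788613  0.00916797]] [-0.73168332  0.37073204 -0.05887899]
(array([ -1.8, -30.4,  -1.7]), np.float64(0.0))
```

View pics/s4.png

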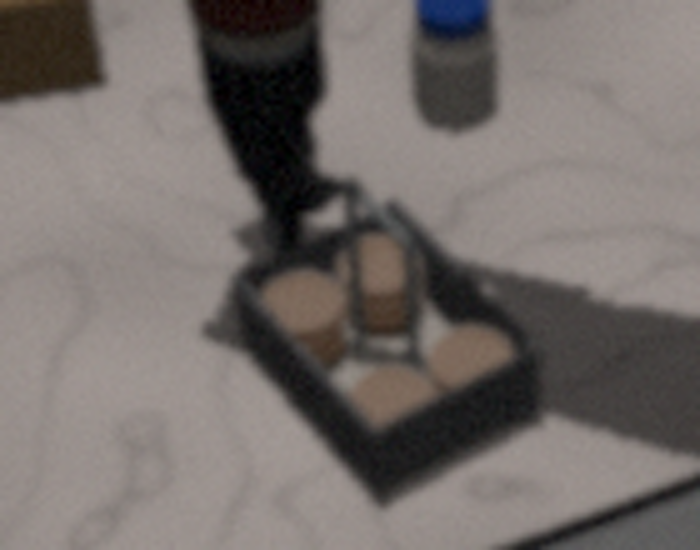

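The fingers stand behind the crate's outer wall, centred. Pushing along the crate's y, first part.

Call:
{"name": "apply_moves", "arguments": {
  "xyz": [
    [0,-10,-1],
    [0,-20,-2],
    [0,-26,-2],
    [0,-32,-2],
    [0,-39,-2],
    [0,-47,-2],
    [0,-56,-2],
    [0,-66,-2],
    [0,-76,-2],
    [0,-86,-2],
    [0,-96,-2],
    [0,-104,-2]
  ],
  "roll": [0,0,0,0,0,0,0,0,0,0,0,0]
}}

```text
t: 28.5
tool_pos: [0.5327, -0.3133, 0.0473]
eef_rot: [[-0.006, 0.15, -0.989], [0.002, -0.989, -0.15], [-1.0, -0.002, 0.005]]
force: [1.3, -5.6, 2.5]
grip_width: -0.0001
```

```bash
cat > loc.py <<'E'
from h import *
o=bot.get_obs();print(o["t"],o["tool_pos"],o["force"])
im=bot.get_image("scene");P=pts(im)
q=P[(P[:,2]>.052)&(P[:,2]<.075)&(P[:,0]>.38)&(P[:,0]<.64)&(P[:,1]>o["tool_pos"][1]+.018)&(P[:,1]<.15)]
print("rim",cv2.minAreaRect((q[:,:2]*1000).astype(np.float32)))
b=P[(P[:,2]>.138)&(P[:,2]<.158)&(P[:,0]>.4)&(P[:,0]<.6)&(P[:,1]>o["tool_pos"][1]+.05)&(P[:,1]<.1)]
if len(b)>8: print("bar",len(b),cv2.minAreaRect((b[:,:2]*1000).astype(np.float32)))
E
python3 loc.py
```

```text
28.5 [ 0.53269526 -0.31331915  0.04730667] [ 1.25430349 -5.56853833  2.53248148]
rim ((516.583251953125, -214.8748779296875), (126.80867767333984, 165.52294921875), 9.532096862792969)
bar 66 ((516.6268310546875, -215.377197265625), (9.774834632873535, 73.3604736328125), 10.766131401062012)
```

Call:
{"name": "apply_moves", "arguments": {
  "xyz": [
    [1,-5,0],
    [2,-12,0],
    [2,-21,0],
    [2,-31,0],
    [2,-41,0],
    [2,-51,0],
    [2,-61,0],
    [2,-71,0],
    [2,-81,0],
    [2,-91,0],
    [2,-100,0],
    [2,-108,0]
  ],
  "roll": [0,0,0,0,0,0,0,0,0,0,0,0]
}}

```text
t: 29.55
tool_pos: [0.5175, -0.206, 0.0472]
eef_rot: [[-0.003, 0.15, -0.989], [0.0, -0.989, -0.15], [-1.0, -0.001, 0.003]]
force: [0.7, -6.8, 5.9]
grip_width: -0.0
```

```bash
python3 loc.py
```

```text
29.55 [ 0.51749854 -0.20598465  0.04721317] [ 0.69907606 -6.83444015  5.90038109]
rim ((499.42462158203125, -108.52757263183594), (126.76566314697266, 164.7497100830078), 9.251825332641602)
bar 69 ((500.25701904296875, -106.82096862792969), (8.776583671569824, 69.24187469482422), 9.082573890686035)
```

Call:
{"name": "apply_moves", "arguments": {
  "xyz": [
    [1,-5,0],
    [2,-12,0],
    [2,-21,0],
    [2,-31,0],
    [2,-41,0],
    [2,-51,0],
    [2,-61,0],
    [2,-71,0],
    [2,-80,0],
    [2,-88,0],
    [2,-93,0],
    [2,-96,0]
  ],
  "roll": [0,0,0,0,0,0,0,0,0,0,0,0]
}}

```text
t: 30.6
tool_pos: [0.5044, -0.1105, 0.0471]
eef_rot: [[0.0, 0.151, -0.988], [-0.001, -0.988, -0.151], [-1.0, 0.001, 0.0]]
force: [0.8, -7.0, 7.5]
grip_width: 0.0004
```

```bash
python3 loc.py
```

```text
30.6 [ 0.50436119 -0.11050853  0.04710287] [ 0.75883402 -7.04533167  7.5078129 ]
rim ((485.91632080078125, -12.487777709960938), (126.27310180664062, 163.74148559570312), 9.800437927246094)
bar 91 ((485.7834167480469, -12.160270690917969), (9.955292701721191, 71.25555419921875), 7.915895462036133)
```

Centred. Backing off, rising, then a final check.

Call:
{"name": "apply_moves", "arguments": {
  "xyz": [
    [0,4,0],
    [0,14,0],
    [0,30,0],
    [0,45,0],
    [0,55,0],
    [-8,60,0],
    [-25,62,0],
    [-55,64,0],
    [-90,66,0],
    [-125,68,0],
    [-155,69,0],
    [-170,70,0]
  ],
  "roll": [0,0,0,0,0,0,0,0,0,0,0,0]
}}

```text
t: 31.65
tool_pos: [0.5164, -0.1802, 0.2224]
eef_rot: [[0.005, 0.151, -0.989], [-0.003, -0.989, -0.151], [-1.0, 0.004, -0.005]]
force: [0.7, -0.4, -0.0]
grip_width: 0.0002
```

Call:
{"name": "apply_moves", "arguments": {
  "xyz": [
    [-5,20,0],
    [-10,45,0],
    [-15,70,0],
    [-20,95,0],
    [-20,115,0],
    [-20,130,0],
    [-20,138,0],
    [-20,140,0],
    [-20,140,0]
  ],
  "roll": [0,0,0,0,0,0,0,0,0]
}}

```text
t: 32.4
tool_pos: [0.5371, -0.3185, 0.2427]
eef_rot: [[0.005, 0.15, -0.989], [-0.002, -0.989, -0.15], [-1.0, 0.003, -0.004]]
force: [0.1, -0.2, 0.2]
grip_width: -0.0002
```

```bash
python3 - <<'E'
from h import *
o=bot.get_obs();print(o["t"],o["tool_pos"],o["force"])
im={n:bot.get_image(n) for n in("scene","top")}
for n,S in im.items():
  P=pts(S)
  for k,(x,y) in(("L",(.587,.269)),("R",(.485,-.013))):
    q=P[(P[:,2]>.045)&(P[:,2]<.075)&(abs(P[:,0]-x)<.11)&(abs(P[:,1]-y)<.12)]
    r=cv2.minAreaRect((q[:,:2]*1000).astype(np.float32));print(n,k,r)
    if k=="R": print("corners y",np.round(cv2.boxPoints(r)[:,1]))
  for th in("dishes","jar","reagent"):
    r=bot.outline_of(S,th)[:1]
    for r in r: print(n,th,np.round(r["p"],2),np.round(np.median(pts(S,r["mask"]),0),3))
cv2.imwrite("pics/f.png",cv2.resize(im["scene"]["pixels"][100:460,200:600,::-1],None,fx=1.5,fy=1.5))
E
```

```text
32.4 [ 0.53709349 -0.31848204  0.24269907] [ 0.12513327 -0.17580017  0.15949475]
scene L ((587.7362060546875, 270.7314147949219), (165.84390258789062, 124.25084686279297), 81.63570404052734)
scene R ((486.182373046875, -12.823127746582031), (126.67031860351562, 166.59686279296875), 9.871737480163574)
corners y [  58. -106.  -84.   80.]
scene dishes 0.81 [0.409 0.515 0.06 ]
scene jar 0.6 [ 0.378 -0.501  0.06 ]
scene reagent 0.75 [0.778 0.048 0.094]
top L ((585.0888671875, 269.885498046875), (163.59371948242188, 125.73021697998047), 81.63569641113281)
top R ((483.3763122558594, -13.636375427246094), (124.57907104492188, 162.95138549804688), 9.677830696105957)
corners y [  56. -104.  -83.   77.]
top jar 0.94 [ 0.365 -0.509  0.084]
top reagent 0.66 [0.756 0.028 0.101]
```

View pics/f.png

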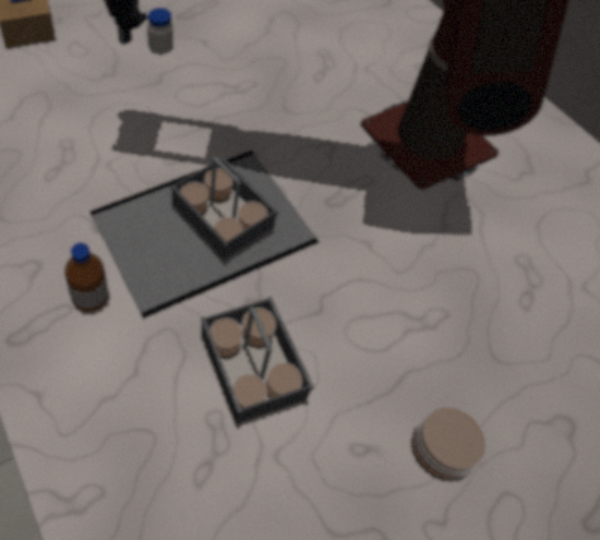

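The crate stands wholly between the tape lines, with corner y from -106 to 80 mm against inner edges of about -128 and 100 mm. The other crate and the loose items have not moved visibly, so I'm handing in.

```bash
python3 -c "
from workcell import bot
print(bot.hand_in())"
```

```text
the job is handed in; nothing more can be done
None
```

The job is done and handed in. The stamped crate, which was the right one, now stands between the tape lines. The robot's clock read about 32.5 s of the 72 s allowed.

- **Left crate:** I tipped it to about 70° with the bar loosely caged between the fingers. I held it there for about 1.2 s, then lowered it flat under control.
- **Right crate:** I did the same at about 71.5°, again for about 1.2 s. I then pushed it with closed fingers along its own y until it was in the lane.
- **Stamp check:** The scene camera saw the undersides only at a grazing angle. The right one showed black, ring-like marks, though I could not make out a full ring and cross. The left one showed too little to confirm it was blank, so choosing the right crate rests on its own marks.
- **Final position:** The stamped crate's corners lie at y = -106 to 80 mm. The tape's inner edges are at about -128 and 100 mm, so the clearance is about 20 mm on each side.
- **Surroundings:** The left crate is flat and about 2 mm from where it started. The scene camera shows the dishes, jar and bottle unmoved. The top camera's network missed the dishes, and its bottle position was not usable (it had taken the jar for the bottle at the start), so for those two I relied on the scene camera.
- **Forces:** The wrist force read about 10 N at most at the end of any move, and the gripper was clear of everything at hand-in.

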